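# Pull the breather filter plate for inspection

## Task

Swing the flap of the aluminium breather housing right back, past upright, and leave it standing open. Draw the mesh filter plate (the one with the flat tab; leave the plain blanking plate with the round post in its slot) straight up out of the housing and hold it upright and still above the middle of the drip tray, lengthwise in line with the tray, its lower edge about 5 cm above the tray's rim. Finish while still holding it there in the gripper, and do not disturb the tools and engine parts lying around.

Things in the scene. Friction and masses are not known exactly. Their poses are not given: they have to be found in the camera images.
- housing: Fixed aluminium breather housing, 130 (its x) x 160 (y) x 96 mm high, walls 6 mm, covered by a dark steel flap hinged along its +x top edge. Origin: centre of its underside, on the work surface; z up. It stands left or right of the robot's centre line, the tray on the other side.
- recess (a point): Centre of the recess floor under the flap, 58 mm above the housing's origin, same axes. The recess is 118 (x) x 148 (y) mm, 38 mm deep. Its floor has two slots, 74 (x) x 10 (y) mm, 50 mm deep, centred at x -10, y +32 and y -32 mm: one holds the filter plate, the other the blanking plate, either way round.
- flap (a joint): Angle of the flap in rad: 0 closed, 1.57 upright, stop at 1.85. It may start slightly ajar (up to 0.2). Stiff friction hinge (about 0.28 N m): the flap stays at whatever angle it is left.
- flap_hinge (a point): Middle of the flap's hinge axis (housing x +65, z 96 mm; axis along the housing's y). The frame turns with the flap: x points from the free edge to the hinge, z out of the outer face. The flap reaches 134 mm from the hinge, is 160 mm wide and 6 mm thick.
- flap_grip (a point): Middle of the U-shaped steel bar handle on the flap's outer face: round bar 10 mm thick, 76 mm long along the housing's y, its axis 32 mm off the outer face. At x -115, z +38 mm in the flap_hinge frame: it swings on a 121 mm radius. Being round, the bar can turn between the fingers as the flap swings.
- filter: Loose steel filter plate, 0.1 to 0.21 kg: framed mesh 70 (its x) x 6 (y) x 56 mm high, with a flat grip tab on top, centred: 26 (x) x 12 (y) x 28 mm high, 84 mm overall. Origin: centre of its lower edge; z up. Starts standing in a slot, x along the housing's x, tab top 4 mm below the housing's rim, hidden by the flap; 31 mm or more free on every side of the tab.
- blank: Steel blanking plate, loose, in the other slot: plain sheet 70 x 6 x 56 mm with an upright round post 14 mm in diameter and 26 mm high on its top centre. Origin: centre of its lower edge; z up. Stays where it is.
- tray: Fixed dark steel drip tray, open above, 180 mm (its x) x 90 mm (its y) x 22 mm high, walls 4 mm. Origin: centre of its underside on the work surface; the rim is 22 mm above it.
- sprocket: Bystander: steel chain sprocket lying flat, 107 mm across the teeth, 22 mm high. Origin: centre of its underside.
- pulley: Bystander: dark steel crankshaft pulley lying flat, 116 mm in diameter, 48 mm high. Origin: centre of its underside.
- hammer: Bystander: hammer lying on the bench along its x, out to the right.
- wrench: Bystander: wrench lying on the bench along its x, out to the left.
Not all that is in view belongs to the job. Leave any green or yellow look-alike of the tray alone.

How it is judged:
On the way, in this order (a step that is already met when the one before it is completed fails the run):
1. the flap is swung open, to upright or beyond (value of joint flap above 1.5 rad and z of filter in the frame of housing below 0.04 m), for 0.2 s.
2. the filter plate is drawn up clear of its slot, in the gripper (z of filter in the frame of housing above 0.065 m and contact force between the fingers and filter above 0.5 N), for 0.1 s.
At the end, for the whole second after the job is handed in: Gripper holds the filter plate still, free of tray and housing: within 30 mm of the tray's centre, lower edge 20-100 mm above its rim, upright within 0.25 rad, in line with the tray within 0.26 rad; flap open 1.5 rad or more; blanking plate seated, bystanders within 30 mm (value of joint flap above 1.5 rad and contact force between the fingers and filter above 0.5 N and contact force between filter and tray below 0.1 N and contact force between filter and housing below 0.1 N and horizontal distance between filter and tray below 0.03 m and z of filter in the frame of tray between 0.042 and 0.122 m and angle between filter's own z axis and vertical below 0.25 rad and angle between the x axis of filter and the x axis of tray, either way round below 0.26 rad and linear speed of filter below 0.03 m/s and z of blank in the frame of housing between 0 and 0.02 m and horizontal distance between blank and housing below 0.05 m); the arm keeps its last pose, push and grip.
It fails at once if the blanking plate is pulled up by more than 30 mm (z of blank in the frame of housing above 0.038 m).
It fails at once if a bystander (sprocket, pulley, hammer, wrench) is moved more than 30 mm (distance of any of sprocket, pulley, hammer, wrench from where it was at the start of the episode above 0.03 m).
It also fails if it takes over 58 s, if anything falls off the work surface, if the arm or the gripper's body presses on something with over 40 N, if the wrist force passes 120 N, or if a joint passes its speed limit or range.

## Robot

A 7-joint arm with a two-finger parallel gripper is mounted at the origin on the work surface. World frame = base frame: x ahead of the robot, y to its left, z up, the work surface at z = 0. Lengths are in m, angles in rad, forces in N, time in s.
With the tool pointing down it reaches from about 0.425 to 0.8 m from the base axis. Payload 8.3 kg.
Tool frame: the origin (TCP) lies midway between the tips of the shut fingers; the grasp point (between the pads) lies 19 mm behind it; z points along the fingers, y is the direction in which the jaws open and shut (so a half turn about z gives the same grasp; the last joint's range is limited). The gripper opens to 85 mm and grips with 20 to 120 N. Pads are 22 mm wide; open, the fingers measure 114 mm over their backs; the gripper's body (76 mm by 85 mm) begins 54 mm behind the grasp point. The pads swing forward as they close: fully open they stand 13 mm farther back than shut.
Start: joints at [1.181, 0.383, 0.016, 1.37, -0.006, 1.388, -0.046], TCP at [0.201, -0.592, 0.231] pointing down, gripper open.
Joint ranges: [-2.95, 2.95], [-0.25, 2.06], [-1.52, 1.56], [0.18, 2.33], [-1.44, 4.58], [0.02, 2.06], [-3.01, 3.01]. Speed limits (rad/s): [2.39, 2.39, 3.01, 3.01, 3.14, 3.14, 3.14].

## Interface

Orientations are given as a 3x3 rotation matrix whose columns are the frame's x, y, z axes.
In Python, from rig import state, grab_frame, hand_in gives the robot as it stands. The module is installed in compiled form; this text tells all that it offers.
- The arm moves only by the tool send_rows, never from a script. Its argument "rows" is a list of rows, each a list of 6 numbers: the shift along the tool's x, y, z in cm, then the turn, a rotation vector about the tool's x, y, z in rad. In form: [[dx, dy, dz, wx, wy, wz], ...]. A call has 1 to 20 rows; each row shifts and turns the pose as measured when the row begins, along the tool's axes as they then stand; what a row does not reach is not made up. A row lasts 1/8 s, in which the tool goes at most 62.5 mm and 10.7 degrees, less where a joint would pass 70% of its speed; a pose out of reach is approached as far as the arm can. A call is refused whole if a number of a shift passes 6.25 or a number of a turn 0.188, either way. A call with a gripper value outside its range is refused whole. "jaw" is the gripper command: -1 is shut, 1 is fully open, values between are in proportion, set as the call begins (left out, the last holds). The fingers move at their own pace and stop on an object; the grip force is fixed at half the most. Time passes only in rows, so rows that do not move let the fingers close. It gives the time, the measured TCP pose, the force and the opening at its end, in the units of the state.
- state(): the state, without advancing time (a new reading comes with each control period).
- grab_frame(name): name is "side" or "top" or "wrist"; returns a dict with "img" (480x640x3 uint8, red, green, blue), "fx", "fy", "cx", "cy" (pixels), "view" (4x4, takes a point from world to camera coordinates). Camera axes: x right, y up, looking along -z (the intrinsics and any distortion apply to the point x, -y, -z); pixel columns grow to the right and rows downward; lengths in m; the calibration is good to about 2 mm. A picture is of the moment at which its call begins. There is no depth.
- hand_in(): hands the job in, once; it reports no verdict.
The state is a dict: "clock": time; "q": joint angles; "qvel": joint speeds; "joint_efforts": joint torques, N m; "tool_pos": TCP position; "tcp_rot": TCP orientation; "force": force on the tool from outside, world axes, zero at the start; "wrist_torque": the same for the moment, N m; "gripper_width": finger opening in m.
Only numpy, scipy, OpenCV 4.12 (cv2) and the standard library are available. Lean on these libraries where they do the work, as an engineer would, in place of code of your own. Each camera call takes 0.05 s, during which the arm holds its last target.

## Working session

There is one attempt and no reset: what is moved stays moved. The work goes in short steps, Python scripts to look and compute and a tool call to move; the robot and the scene stay as the last step left them, time stands still between calls to the robot, and variables do not carry over. Pictures are saved under pics/ and viewed, and the job is handed in when it is done.

Besides the shell and the picture viewer there is one more tool, called after "Call:" as name([rows], argument=value, ...), one row to a line, values as JSON. send_rows: Moves the arm, as the interface text tells. Its arguments: {"type":"object","properties":{"rows":{"type":"array"},"jaw":{"type":"number"}},"required":["rows"]}

```bash
mkdir -p pics
python3 - <<'E'
from rig import state, grab_frame
import cv2,pickle
s=state();print(s)
for n in ("side","top","wrist"):
    f=grab_frame(n);cv2.imwrite(f"pics/{n}0.png",f["img"][:,:,::-1]);pickle.dump(f,open(f"{n}0.pkl","wb"))
    print(n,f["fx"],f["fy"],f["cx"],f["cy"],f["view"].round(4).tolist(),[k for k in f])
E
```

```text
{'clock': 0.0, 'q': array([ 1.18110258,  0.38423414,  0.01638828,  1.37114921, -0.00632138,
        1.38819131, -0.04648485]), 'qvel': array([-9.55206040e-04, -1.31207348e-03, -1.52079215e-03,  1.51396383e-04,
       -3.77723205e-07, -1.45884200e-03,  1.22169673e-03]), 'joint_efforts': array([ 3.82502121e-04, -6.27598000e+01,  8.44537038e-01, -3.71837854e+01,
        1.64755806e-02,  1.38076488e-02,  3.97871543e-05]), 'tool_pos': array([ 0.20050377, -0.59144048,  0.23028371]), 'tcp_rot': array([[ 9.47056610e-01,  3.21065989e-01, -6.38340321e-04],
       [ 3.21066623e-01, -9.47054853e-01,  1.82469515e-03],
       [-1.86957467e-05, -1.93303937e-03, -9.99998132e-01]]), 'force': array([ 0.33816204,  0.82216483, -0.8694945 ]), 'wrist_torque': array([ 0.03346805, -0.01141048, -0.02254327]), 'gripper_width': 0.08564289744823046}
side 457.30067903471127 457.30067903471127 312.33632440588923 239.32208603678367 [[-0.9803, -0.1961, 0.024, 0.5189], [0.1299, -0.5485, 0.826, -0.1264], [-0.1488, 0.8129, 0.5631, -1.5384], [0.0, 0.0, 0.0, 1.0]] ['img', 'fx', 'fy', 'cx', 'cy', 'view']
top 435.85129688716705 435.85129688716705 318.9136315945883 240.25680603892218 [[-0.0712, -0.9975, -0.0036, 0.0992], [0.9764, -0.0704, 0.2042, -0.5385], [-0.204, 0.0111, 0.9789, -1.2792], [0.0, 0.0, 0.0, 1.0]] ['img', 'fx', 'fy', 'cx', 'cy', 'view']
wrist 346.8828318435193 346.8828318435193 325.2107176336539 237.87302750395133 [[0.3207, -0.9472, -0.0011, -0.6248], [0.8982, 0.3045, -0.3171, 0.042], [0.3007, 0.1007, 0.9484, -0.3804], [0.0, 0.0, 0.0, 1.0]] ['img', 'fx', 'fy', 'cx', 'cy', 'view']
```

View pics/top0.png

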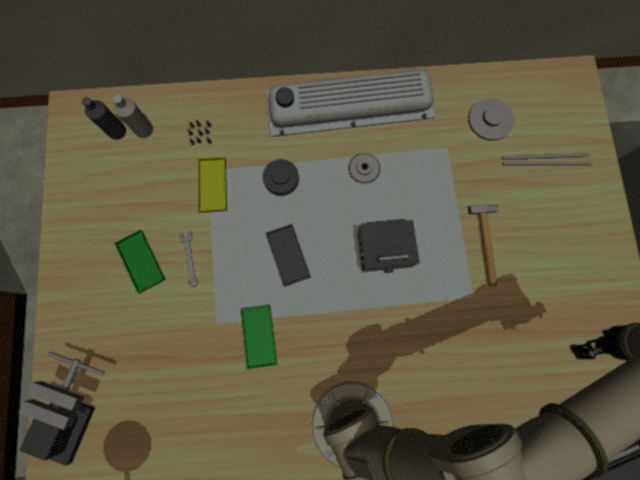

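View pics/side0.png

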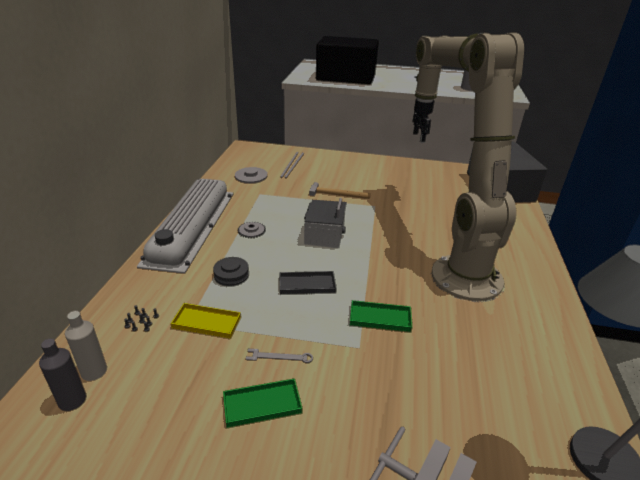

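View pics/wrist0.png

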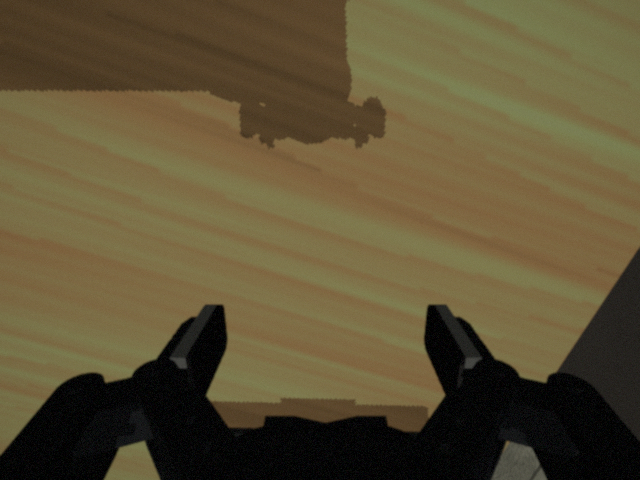

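Run:
```python
import cv2
t=cv2.imread("pics/top0.png");s=cv2.imread("pics/side0.png")
a=cv2.resize(t[200:300,250:440],None,fx=4,fy=4,interpolation=cv2.INTER_CUBIC)
b=cv2.resize(s[190:300,260:400],None,fx=5,fy=5,interpolation=cv2.INTER_CUBIC)
cv2.imwrite("pics/c_top.png",cv2.convertScaleAbs(a,alpha=2.2));cv2.imwrite("pics/c_side.png",cv2.convertScaleAbs(b,alpha=2))
```

```text
(no output)
```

View pics/c_top.png

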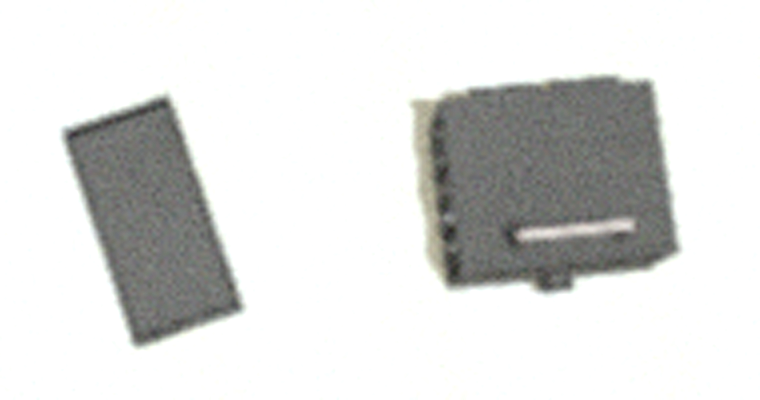

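View pics/c_side.png

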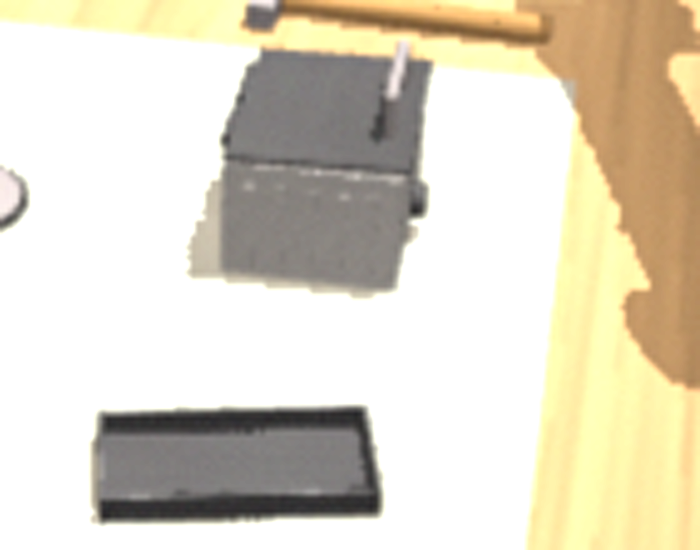

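```bash
cat > h.py <<'E'
import numpy as np, cv2, pickle
from scipy.optimize import least_squares
def ray(f,u,v):
    V=np.array(f["view"]);R=V[:3,:3];c=-R.T@V[:3,3]
    d=R.T@np.array([(u-f["cx"])/f["fx"],-(v-f["cy"])/f["fy"],-1.]);return c,d/np.linalg.norm(d)
def onz(f,u,v,z):
    c,d=ray(f,u,v);return c+d*(z-c[2])/d[2]
def tri(f,p,g,q):
    A=np.zeros((3,3));b=np.zeros(3)
    for ff,x in((f,p),(g,q)):
        c,d=ray(ff,*x);M=np.eye(3)-np.outer(d,d);A+=M;b+=M@c
    X=np.linalg.solve(A,b);gap=[np.linalg.norm((np.eye(3)-np.outer(ray(ff,*x)[1],ray(ff,*x)[1]))@(X-ray(ff,*x)[0])) for ff,x in((f,p),(g,q))]
    return X,gap
def proj(f,X):
    V=np.array(f["view"]);p=V[:3,:3]@np.asarray(X)+V[:3,3]
    return np.array([f["cx"]+f["fx"]*p[0]/-p[2],f["cy"]+f["fy"]*p[1]/p[2]])
E
python3 - <<'E'
from h import *
T=pickle.load(open("top0.pkl","rb"));S=pickle.load(open("side0.pkl","rb"))
I=T["img"].astype(int);mx=I.max(2)
# bar: bright pixels within housing region
sub=I[245:268,370:415];m=(sub.min(2)>60)
for (f,y0,y1,x0,x1) in ((T,245,266,374,412),(S,196,212,334,344)):
    print(f["img"][y0:y1,x0:x1].min(2)[:: (1 if y1-y0<25 else 2)].tolist().__str__()[:0])
B=[((378.6,258.8),(338.3,209.5)),((408.2,256.3),(340.8,198.6))]
P=[tri(T,a,S,b) for a,b in B]
for p in P: print(p[0].round(4),np.round(p[1],4))
d=P[1][0]-P[0][0];print("len",np.linalg.norm(d),"yaw of -y", np.degrees(np.arctan2(d[0],-d[1])))
# tray: dark gray component on paper
mask=((mx<62)).astype(np.uint8)
for f,lab,(x0,x1,y0,y1) in ((T,"top",(255,325,215,295)),(S,"side",(268,345,266,298))):
    g=f["img"].max(2)[y0:y1,x0:x1]; _,bw=cv2.threshold(g,0,255,cv2.THRESH_BINARY_INV+cv2.THRESH_OTSU)
    cs,_=cv2.findContours(bw,cv2.RETR_EXTERNAL,cv2.CHAIN_APPROX_NONE);c=max(cs,key=cv2.contourArea)
    c=c.reshape(-1,2)+[x0,y0]
    if lab=="top":
        W=np.array([onz(f,u,v,.022)[:2] for u,v in c],np.float32)
        (cx,cy),(w,h),a=cv2.minAreaRect(W);bx=cv2.boxPoints(((cx,cy),(w,h),a));print("tray",cx,cy,w,h,a,bx.round(3).tolist())
    else:
        q=cv2.minAreaRect(c);print(q)
x0,x1,y0,y1=340,430,205,285
g=T["img"].max(2)[y0:y1,x0:x1];_,bw=cv2.threshold(g,0,255,cv2.THRESH_BINARY_INV+cv2.THRESH_OTSU);print(_)
# flap corners guess
for n,uv in dict(ul=(250+445/4,200+95/4),ur=(250+652/4,200+82/4),lr=(250+678/4,200+250/4),ll=(250+455/4,200+285/4)).items():
    print(n,onz(T,*uv,.102).round(4))
E
```

```text
[ 0.4605 -0.1039  0.1392] [0.0005 0.0005]
[ 0.4631 -0.1891  0.1361] [0.0005 0.0005]
len 0.08536058304728741 yaw of -y 1.7027265933636402
tray 0.5130808353424072 0.16105476021766663 0.1821812391281128 0.08969411998987198 15.645459175109863 [[0.4129999876022339, 0.18000000715255737], [0.43700000643730164, 0.09300000220537186], [0.6129999756813049, 0.1420000046491623], [0.5889999866485596, 0.2290000021457672]]
((306.88360595703125, 282.3908386230469), (22.95579719543457, 57.840877532958984), 88.15238952636719)
87.0
ul [ 0.5756 -0.0683  0.102 ]
ur [ 0.5744 -0.223   0.102 ]
lr [ 0.4473 -0.2273  0.102 ]
ll [ 0.4333 -0.0626  0.102 ]
```

Call:
send_rows([
  [3.9, -3.37, 0, 0, 0, 0],
  [3.9, -3.37, 0, 0, 0, 0],
  [3.9, -3.37, 0, 0, 0, 0],
  [3.9, -3.37, 0, 0, 0, 0],
  [3.9, -3.37, 0, 0, 0, 0],
  [3.9, -3.37, 0, 0, 0, 0],
  [3.9, -3.37, 0, 0, 0, 0],
  [3.9, -3.37, 0, 0, 0, 0],
  [3.9, -3.37, 0, 0, 0, 0],
  [3.9, -3.37, 0, 0, 0, 0],
  [0, 0, 0, 0, 0, -0.182],
  [0, 0, 0, 0, 0, -0.182],
  [0, 0, 0, 0, 0, -0.182],
  [0, 0, 0, 0, 0, -0.182],
  [0, 0, 0, 0, 0, -0.182],
  [0, 0, 0, 0, 0, -0.182],
  [0, 0, 0, 0, 0, -0.182],
], jaw=1)

```text
clock: 2.28
tool_pos: [0.4669, -0.1302, 0.2261]
tcp_rot: [[-0.06, 0.998, -0.007], [0.998, 0.06, 0.005], [0.005, -0.007, -1.0]]
force: [0.1, -0.3, -0.3]
gripper_width: 0.0852
```

```bash
cat > look.py <<'E'
import sys,cv2,pickle
from rig import grab_frame,state
for n in sys.argv[2:]:
    f=grab_frame(n);pickle.dump(f,open(f"{n}{sys.argv[1]}.pkl","wb"));cv2.imwrite(f"pics/{n}{sys.argv[1]}.png",cv2.convertScaleAbs(f["img"][:,:,::-1],alpha=1.6))
s=state();print(s["clock"],s["tool_pos"].round(4),s["q"].round(3))
E
python3 look.py 1 wrist side
```

```text
2.375 [ 0.4669 -0.1302  0.2262] [ 0.646  0.117 -0.473  1.725  0.051  1.32   0.219]
```

View pics/wrist1.png

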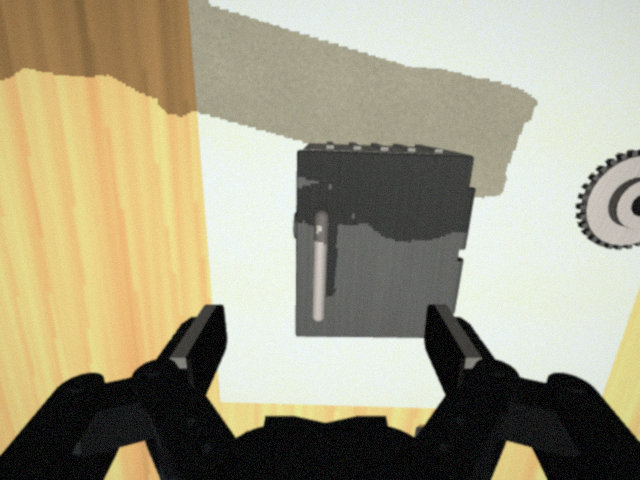

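View pics/side1.png

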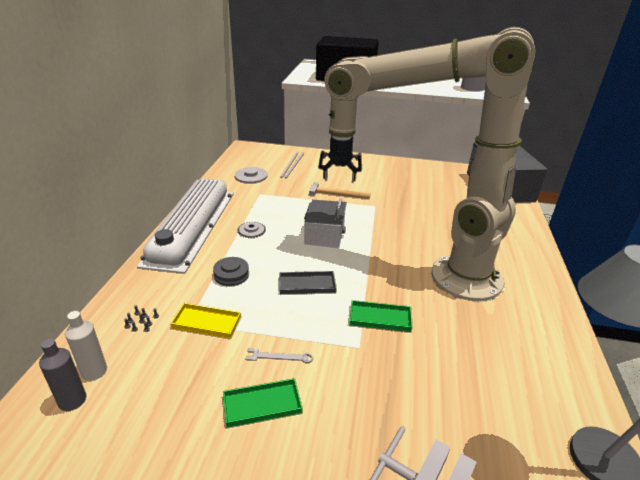

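Run:
```python
from h import *
W=pickle.load(open("wrist1.pkl","rb"))
for uv in((321,213),(318.5,319)): print(onz(W,*uv,.1375).round(4))
for uv in((297,150),(296,335),(457,338),(473,155)): print(uv,onz(W,*uv,.102).round(4))
```

```text
[ 0.4613 -0.1088  0.1375]
[ 0.464  -0.192   0.1375]
(297, 150) [ 0.4404 -0.0703  0.102 ]
(296, 335) [ 0.445  -0.2312  0.102 ]
(457, 338) [ 0.5889 -0.2251  0.102 ]
(473, 155) [ 0.5725 -0.066   0.102 ]
```

Call:
send_rows([
  [-0.9, -0.3, 0, 0, 0, 0.028],
  [-0.9, -0.25, 0, 0, 0, 0],
  [0, 0, 0, 0, 0, 0],
  [0, 0, 2, 0, 0, 0],
  [0, 0, 2, 0, 0, 0],
  [0, 0, 2, 0, 0, 0],
  [0, 0, 2, 0, 0, 0],
  [0, 0, 1, 0, 0, 0],
  [0, 0, 0, 0, 0, 0],
  [0, 0, 0, 0, 0, 0],
])

```text
clock: 3.62
tool_pos: [0.4619, -0.1505, 0.1349]
tcp_rot: [[-0.009, 1.0, -0.005], [1.0, 0.009, 0.004], [0.004, -0.005, -1.0]]
force: [0.5, -0.2, -0.3]
gripper_width: 0.0854
```

Call:
send_rows([
  [0, 0, 0.9, 0, 0, 0],
  [0, 0, 0.6, 0, 0, 0],
  [0, 0, 0, 0, 0, 0],
  [0, 0, 0, 0, 0, 0],
])

```text
clock: 4.12
tool_pos: [0.4625, -0.1507, 0.12]
tcp_rot: [[-0.009, 1.0, -0.003], [1.0, 0.009, 0.003], [0.003, -0.003, -1.0]]
force: [-0.6, 0.7, 0.5]
gripper_width: 0.0854
```

```bash
python3 look.py 2 wrist side
python3 - <<'E'
import cv2
s=cv2.imread("pics/side2.png");cv2.imwrite("pics/side2c.png",cv2.resize(s[130:260,260:400],None,fx=4,fy=4,interpolation=cv2.INTER_CUBIC))
E
```

```text
4.225 [ 0.4625 -0.1507  0.1201] [ 0.653  0.21  -0.45   1.872  0.1    1.085  0.173]
```

View pics/side2c.png

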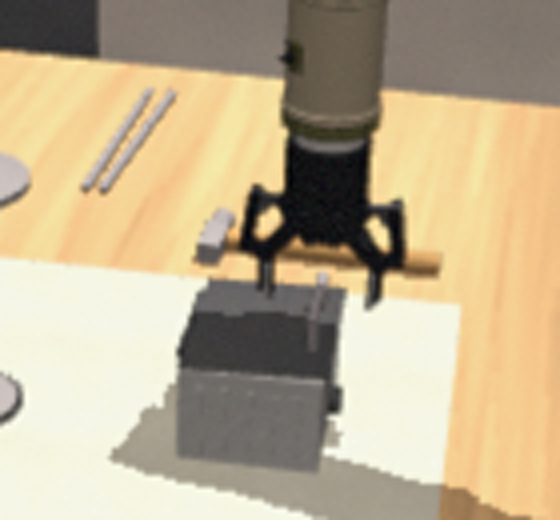

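View pics/wrist2.png

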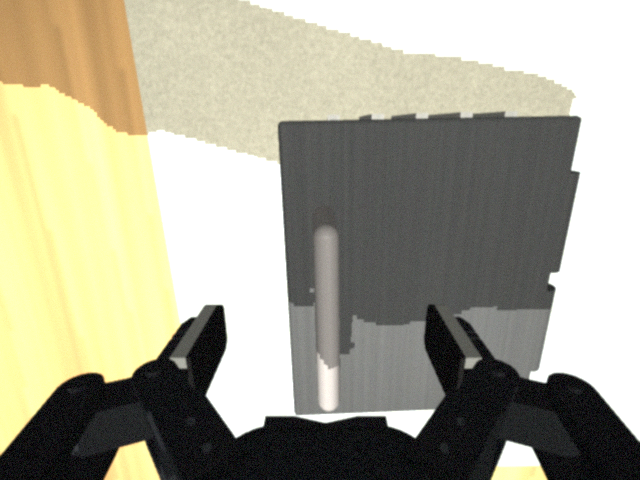

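Call:
send_rows([
  [0, 0, 0, 0, 0, 0],
  [0, 0, 0, 0, 0, 0],
  [0, 0, 0, 0, 0, 0],
  [0, 0, 0, 0, 0, 0],
  [0, 0, 0, 0, 0, 0],
  [0, 0, 0, 0, 0, 0],
  [0, 0, 0, 0, 0, 0],
  [0, 0, 0, 0, 0, 0],
], jaw=-1)

```text
clock: 5.22
tool_pos: [0.4633, -0.1508, 0.1205]
tcp_rot: [[-0.009, 1.0, -0.001], [1.0, 0.009, 0.003], [0.003, -0.001, -1.0]]
force: [1.4, 0.3, -0.9]
gripper_width: 0.0079
```

```bash
python3 look.py 3 wrist; python3 -c "
from rig import state
print(state())"
```

```text
5.275 [ 0.4633 -0.1508  0.1205] [ 0.653  0.21  -0.45   1.871  0.1    1.084  0.174]
{'clock': 5.275, 'q': array([ 0.65286971,  0.21013287, -0.44984623,  1.87130481,  0.09996267,
        1.08413408,  0.17381023]), 'qvel': array([ 0.0002707 , -0.00022273,  0.00012159,  0.00116688, -0.00040148,
        0.00058211, -0.00209794]), 'joint_efforts': array([  0.23170887, -44.74028349,  -2.78981522, -32.8096962 ,
        -0.07620645,   0.50277935,  -0.14170112]), 'tool_pos': array([ 0.46332573, -0.15076613,  0.12052071]), 'tcp_rot': array([[-9.14522536e-03,  9.99957719e-01, -9.61413355e-04],
       [ 9.99954337e-01,  9.14785218e-03,  2.76431415e-03],
       [ 2.77299214e-03, -9.36089178e-04, -9.99995717e-01]]), 'force': array([ 0.52998004, -0.5224196 , -2.40402959]), 'wrist_torque': array([-0.05577856, -0.32939622,  0.19887165]), 'gripper_width': 0.007751379701481546}
```

View pics/wrist3.png

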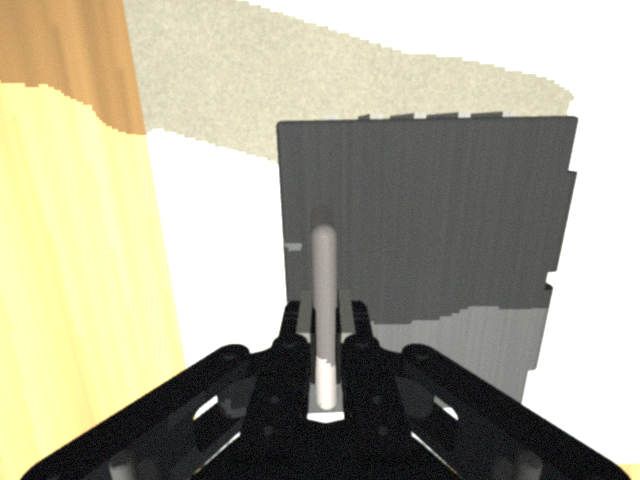

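```bash
cat > arc.py <<'E'
import sys;from h import *;from rig import state
# usage: target phi deg, target alpha, nrows
phiT,aT,n=np.radians(float(sys.argv[1])),float(sys.argv[2]),int(sys.argv[3])
s=state();R=s["tcp_rot"];b=s["tool_pos"]-0.019*R[:,2]
H=np.array([0.576,-0.147,0.096]);d=b-H
phi=np.arctan2(d[2],-d[0]);a=np.arctan2(-R[0,2],-R[2,2])
print("phi",np.degrees(phi),"r",np.hypot(d[0],d[2]),"alpha",a,"force",s["force"].round(1))
rows=[];p=s["tool_pos"][[0,2]];aa=a
for k in range(1,n+1):
    ph=phi+(phiT-phi)*k/n;al=a+(aT-a)*k/n
    q=np.array([H[0]-.121*np.cos(ph)-.019*np.sin(al),H[2]+.121*np.sin(ph)-.019*np.cos(al)])
    D=q-p; dz=-np.sin(aa)*D[0]-np.cos(aa)*D[1]; dy=np.cos(aa)*D[0]-np.sin(aa)*D[1]
    rows.append([0,round(100*dy,2),round(100*dz,2),round(al-aa,3),0,0]);p=q;aa=al
print(rows)
E
python3 arc.py 50 0.12 6
```

```text
phi 21.122260334374623 r 0.120770114331574 alpha 0.0009614171766410016 force [ 0.5 -0.5 -2.4]
[[0, np.float64(0.35), np.float64(-0.94), np.float64(0.02), 0, 0], [0, np.float64(0.43), np.float64(-0.9), np.float64(0.02), 0, 0], [0, np.float64(0.48), np.float64(-0.87), np.float64(0.02), 0, 0], [0, np.float64(0.54), np.float64(-0.84), np.float64(0.02), 0, 0], [0, np.float64(0.59), np.float64(-0.8), np.float64(0.02), 0, 0], [0, np.float64(0.64), np.float64(-0.76), np.float64(0.02), 0, 0]]
```

Call:
send_rows([
  [0, 0.35, -0.94, 0.02, 0, 0],
  [0, 0.43, -0.9, 0.02, 0, 0],
  [0, 0.48, -0.87, 0.02, 0, 0],
  [0, 0.54, -0.84, 0.02, 0, 0],
  [0, 0.59, -0.8, 0.02, 0, 0],
  [0, 0.64, -0.76, 0.02, 0, 0],
])

```text
clock: 6.02
tool_pos: [0.4878, -0.15, 0.1642]
tcp_rot: [[-0.008, 0.989, -0.146], [1.0, 0.009, 0.006], [0.007, -0.146, -0.989]]
force: [-6.2, 1.0, -2.8]
gripper_width: 0.0075
```

```bash
python3 arc.py 85 0.27 8
```

```text
phi 45.52052297782662 r 0.12193561347796135 alpha 0.14610976464604056 force [-6.2  1.  -2.8]
[[0, np.float64(0.71), np.float64(-0.75), np.float64(0.015), 0, 0], [0, np.float64(0.69), np.float64(-0.75), np.float64(0.015), 0, 0], [0, np.float64(0.74), np.float64(-0.7), np.float64(0.015), 0, 0], [0, np.float64(0.79), np.float64(-0.65), np.float64(0.015), 0, 0], [0, np.float64(0.83), np.float64(-0.59), np.float64(0.015), 0, 0], [0, np.float64(0.87), np.float64(-0.52), np.float64(0.015), 0, 0], [0, np.float64(0.91), np.float64(-0.46), np.float64(0.015), 0, 0], [0, np.float64(0.94), np.float64(-0.39), np.float64(0.015), 0, 0]]
```

Call:
send_rows([
  [0, 0.71, -0.75, 0.015, 0, 0],
  [0, 0.69, -0.75, 0.015, 0, 0],
  [0, 0.74, -0.7, 0.015, 0, 0],
  [0, 0.79, -0.65, 0.015, 0, 0],
  [0, 0.83, -0.59, 0.015, 0, 0],
  [0, 0.87, -0.52, 0.015, 0, 0],
  [0, 0.91, -0.46, 0.015, 0, 0],
  [0, 0.94, -0.39, 0.015, 0, 0],
])

```text
clock: 7.02
tool_pos: [0.5417, -0.1485, 0.1989]
tcp_rot: [[-0.005, 0.949, -0.315], [1.0, 0.008, 0.008], [0.01, -0.315, -0.949]]
force: [-10.1, 2.5, 13.3]
gripper_width: 0.0076
```

```bash
python3 arc.py 117 0.42 8
```

```text
phi 76.83021662024113 r 0.1242059819081465 alpha 0.3203851051958998 force [-10.1   2.5  13.3]
[[0, np.float64(1.07), np.float64(-0.24), np.float64(0.012), 0, 0], [0, np.float64(0.94), np.float64(-0.44), np.float64(0.012), 0, 0], [0, np.float64(0.97), np.float64(-0.37), np.float64(0.012), 0, 0], [0, np.float64(0.99), np.float64(-0.29), np.float64(0.012), 0, 0], [0, np.float64(1.01), np.float64(-0.22), np.float64(0.012), 0, 0], [0, np.float64(1.03), np.float64(-0.14), np.float64(0.012), 0, 0], [0, np.float64(1.03), np.float64(-0.06), np.float64(0.012), 0, 0], [0, np.float64(1.04), np.float64(0.02), np.float64(0.012), 0, 0]]
```

```bash
python3 look.py 4 side wrist
python3 - <<'E'
import cv2
s=cv2.imread("pics/side4.png");cv2.imwrite("pics/side4c.png",cv2.resize(s[100:260,240:400],None,fx=3.7,fy=3.7,interpolation=cv2.INTER_CUBIC))
from rig import state; print(state()["force"])
E
```

```text
7.125 [ 0.543  -0.1484  0.1986] [ 0.452  0.549 -0.421  1.28   0.224  1.676  0.047]
[-5.61467322  1.03195443 12.79978004]
```

View pics/side4c.png

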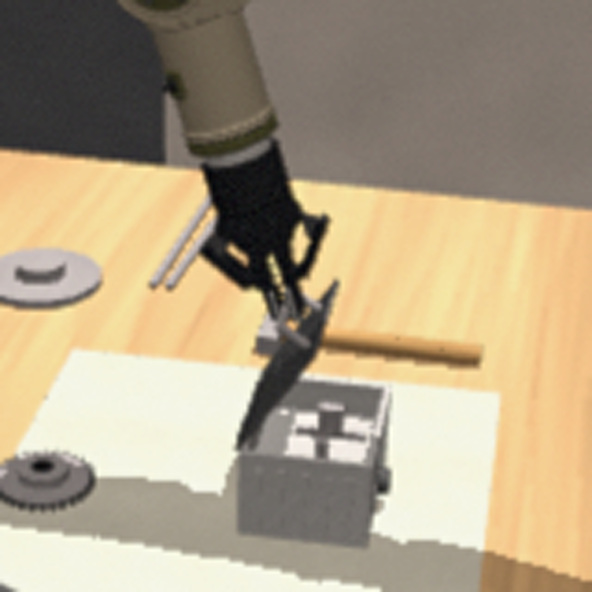

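View pics/wrist4.png

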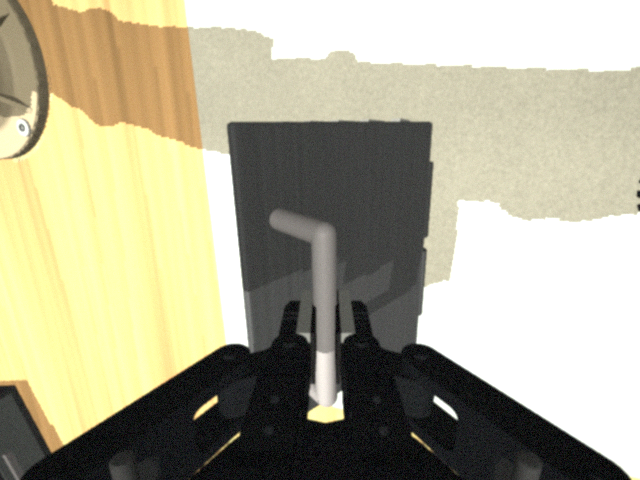

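```bash
python3 - <<'E'
from h import *
P=[]
for t,z in(((.4633,.1205),(-.001,-1)),((.4878,.1642),(-.146,-.989)),((.543,.1986),(-.315,-.949))): P.append(np.array(t)-.019*np.array(z))
P=np.array(P);print(P)
r=least_squares(lambda c:np.hypot(*(P-c).T)-.121,[.576,.096]);print(r.x,r.fun)
E
sed -i 's/H=np.array(.*/H=np.array([0.576,-0.147,float(sys.argv[4])]);d=b-H/' arc.py; python3 arc.py 117 0.42 8 0.099
```

```text
[[0.463319 0.1395  ]
 [0.490574 0.182991]
 [0.548985 0.216631]]
[0.57741913 0.09894516] [ 9.30836592e-05 -1.45625403e-04  7.21128036e-05]
phi 77.04878373963109 r 0.12068170297926323 alpha 0.31808197472985633 force [-5.6  1.  12.8]
[[0, np.float64(0.88), np.float64(-0.53), np.float64(0.013), 0, 0], [0, np.float64(0.94), np.float64(-0.44), np.float64(0.013), 0, 0], [0, np.float64(0.97), np.float64(-0.36), np.float64(0.013), 0, 0], [0, np.float64(0.99), np.float64(-0.29), np.float64(0.013), 0, 0], [0, np.float64(1.01), np.float64(-0.21), np.float64(0.013), 0, 0], [0, np.float64(1.02), np.float64(-0.14), np.float64(0.013), 0, 0], [0, np.float64(1.03), np.float64(-0.06), np.float64(0.013), 0, 0], [0, np.float64(1.03), np.float64(0.02), np.float64(0.013), 0, 0]]
```

Call:
send_rows([
  [0, 0.88, -0.53, 0.013, 0, 0],
  [0, 0.94, -0.44, 0.013, 0, 0],
  [0, 0.97, -0.36, 0.013, 0, 0],
  [0, 0.99, -0.29, 0.013, 0, 0],
  [0, 1.01, -0.21, 0.013, 0, 0],
  [0, 1.02, -0.14, 0.013, 0, 0],
  [0, 1.03, -0.06, 0.013, 0, 0],
  [0, 1.03, 0.02, 0.013, 0, 0],
  [0, 0, 0, 0, 0, 0],
])

```text
clock: 8.25
tool_pos: [0.6174, -0.1463, 0.1947]
tcp_rot: [[-0.005, 0.903, -0.43], [1.0, 0.01, 0.009], [0.012, -0.43, -0.903]]
force: [2.1, -1.2, -5.3]
gripper_width: 0.0079
```

```bash
python3 arc.py 119 0.55 3 0.099;python3 look.py 5 side top
python3 - <<'E'
import cv2
s=cv2.imread("pics/side5.png");a=cv2.resize(s[100:260,240:400],None,fx=3.7,fy=3.7,interpolation=cv2.INTER_CUBIC)
cv2.imwrite("pics/side5c.png",a)
E
```

```text
phi 113.71255741760238 r 0.12322789411450609 alpha 0.4441345709396391 force [ 2.1 -1.2 -5.3]
[[0, np.float64(0.31), np.float64(0.22), np.float64(0.035), 0, 0], [0, np.float64(0.31), np.float64(-0.01), np.float64(0.035), 0, 0], [0, np.float64(0.31), np.float64(-0.01), np.float64(0.035), 0, 0]]
8.35 [ 0.6172 -0.1464  0.1947] [ 0.317  0.826 -0.377  0.866  0.28   1.932  0.041]
```

View pics/side5c.png

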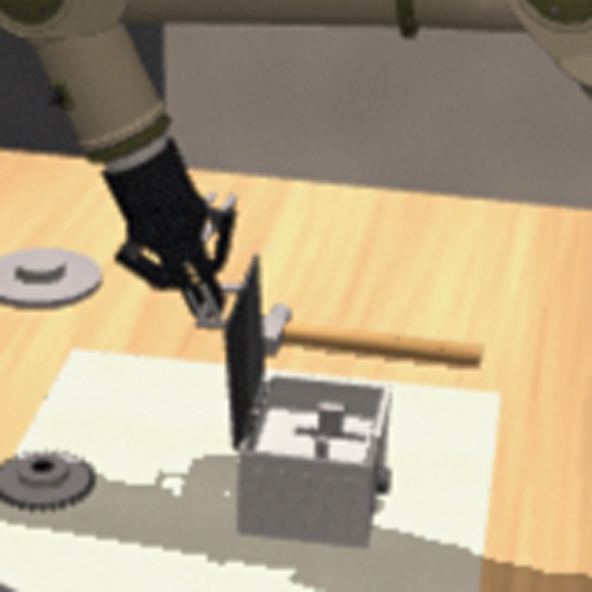

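```bash
python3 arc.py 119 0.444 3 0.1
```

```text
phi 113.79120666184822 r 0.12229208994779402 alpha 0.4434629404613851 force [ 3.4  0.1 -2.5]
[[0, np.float64(0.37), np.float64(0.12), np.float64(0.0), 0, 0], [0, np.float64(0.37), np.float64(0.01), np.float64(0.0), 0, 0], [0, np.float64(0.37), np.float64(0.02), np.float64(0.0), 0, 0]]
```

Call:
send_rows([
  [0, 0.4, 0.05, 0, 0, 0],
  [0, 0.4, 0.03, 0, 0, 0],
  [0, 0.4, 0.04, 0, 0, 0],
  [0, 0, 0, 0, 0, 0],
  [0, 0, 0, 0, 0, 0],
])

```text
clock: 8.98
tool_pos: [0.6268, -0.1461, 0.1902]
tcp_rot: [[-0.005, 0.903, -0.431], [1.0, 0.01, 0.009], [0.013, -0.43, -0.903]]
force: [-0.7, 0.5, 3.3]
gripper_width: 0.0076
```

```bash
python3 arc.py 119 0.444 3 0.099
```

```text
phi 118.58765388648472 r 0.12333391034372977 alpha 0.4451564631496956 force [-0.7  0.5  3.3]
[[0, np.float64(0.02), np.float64(0.23), np.float64(-0.0), 0, 0], [0, np.float64(0.03), np.float64(0.0), np.float64(-0.0), 0, 0], [0, np.float64(0.03), np.float64(0.0), np.float64(-0.0), 0, 0]]
```

Call:
send_rows([
  [0, 0, 0, 0, 0, 0],
  [0, 0, 0, 0, 0, 0],
  [0, 0, 0, 0, 0, 0],
  [0, 0, 0, 0, 0, 0],
], jaw=-0.4)

```text
clock: 9.48
tool_pos: [0.6269, -0.1465, 0.1889]
tcp_rot: [[-0.005, 0.902, -0.431], [1.0, 0.01, 0.009], [0.012, -0.431, -0.902]]
force: [-0.2, 0.2, 0.0]
gripper_width: 0.0255
```

```bash
python3 look.py 6 side wrist
python3 - <<'E'
import cv2
s=cv2.imread("pics/side6.png");a=cv2.resize(s[100:260,240:400],None,fx=3.7,fy=3.7,interpolation=cv2.INTER_CUBIC)
cv2.imwrite("pics/side6c.png",a)
E
```

```text
9.575 [ 0.6269 -0.1464  0.1889] [ 0.306  0.856 -0.372  0.826  0.285  1.944  0.043]
```

View pics/side6c.png

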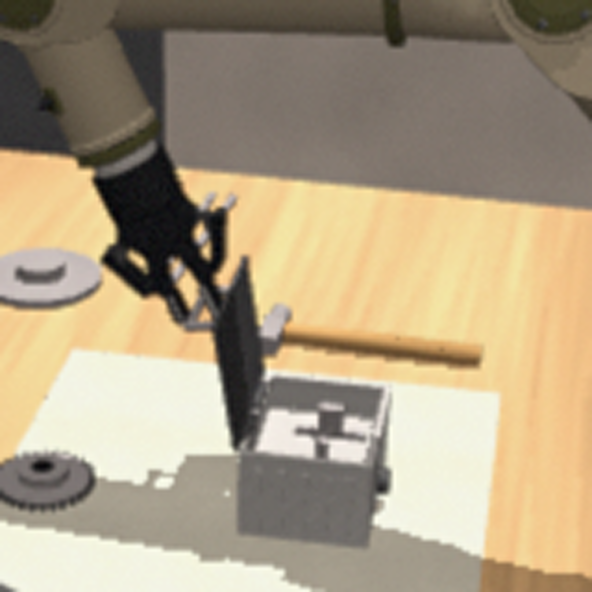

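View pics/wrist6.png

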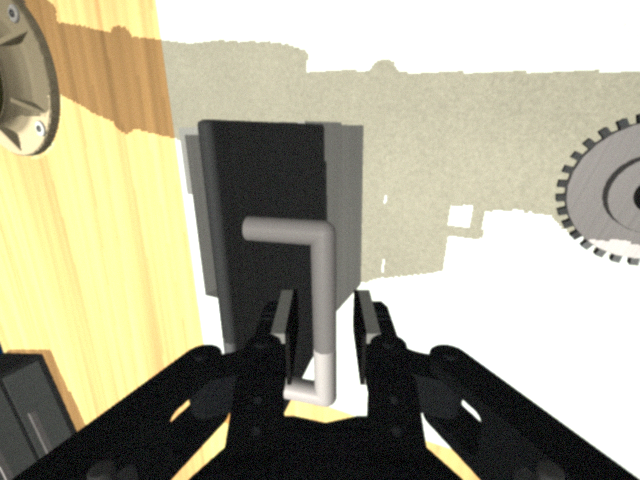

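Call:
send_rows([
  [0, 0, -1.2, 0, 0, 0],
  [0, 0, -1.5, 0, 0, 0],
  [0, 0, -2, 0, 0, 0],
  [0, 0, -2, 0, 0, 0],
  [0, 0, -2, 0, 0, 0],
  [0, 0, -2, 0, 0, 0],
])

```text
clock: 10.32
tool_pos: [0.6462, -0.1432, 0.2568]
tcp_rot: [[-0.01, 0.914, -0.405], [1.0, 0.012, 0.003], [0.008, -0.405, -0.914]]
force: [0.0, -0.4, -0.1]
gripper_width: 0.0256
```

```bash
python3 look.py 7 side top
python3 - <<'E'
import cv2
s=cv2.imread("pics/side7.png");t=cv2.imread("pics/top7.png")
a=cv2.resize(s[100:260,240:400],None,fx=3.7,fy=3.7,interpolation=cv2.INTER_CUBIC)
cv2.imwrite("pics/side7c.png",a)
E
```

```text
10.425 [ 0.6465 -0.1431  0.2584] [ 0.051  0.862  0.263  0.647 -0.109  2.055  0.247]
```

View pics/side7c.png

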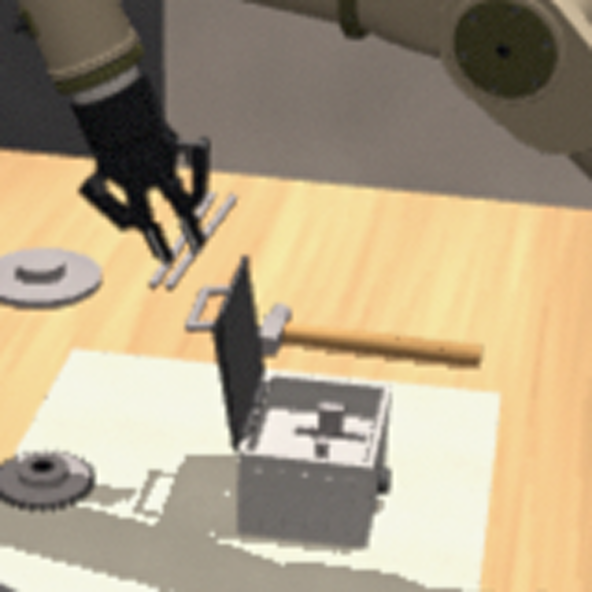

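View pics/top7.png

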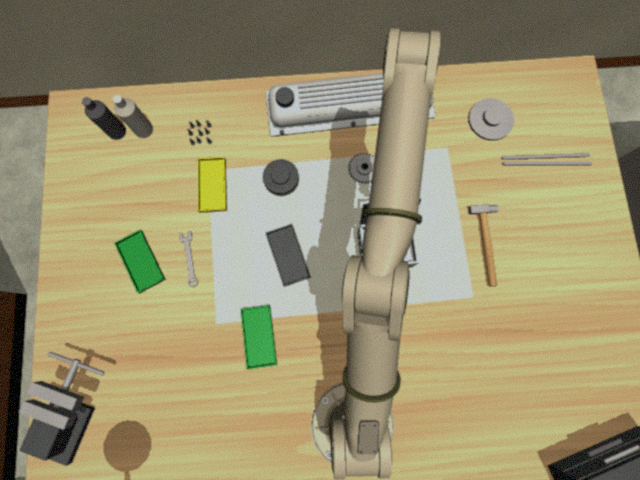

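Call:
send_rows([
  [0, 0, -1, -0.1, 0, 0],
  [0, 0, -1, -0.1, 0, 0],
  [0, 0, -1, -0.1, 0, 0],
  [0, 0, -1, -0.1, 0, 0],
  [0, 0, 0, 0, 0, 0],
])

```text
clock: 11.05
tool_pos: [0.6564, -0.1422, 0.2931]
tcp_rot: [[-0.013, 1.0, -0.01], [1.0, 0.013, 0.012], [0.012, -0.01, -1.0]]
force: [-0.6, -0.4, -0.3]
gripper_width: 0.0257
```

Call:
send_rows([
  [-0.2, -3.1, 0, 0, 0, 0],
  [-0.2, -3.1, 0, 0, 0, 0],
  [-0.2, -3.1, 0, 0, 0, 0],
  [-0.2, -3.1, 0, 0, 0, 0],
  [-0.2, -3.1, 0, 0, 0, 0],
  [0, 0, 0, 0, 0, -0.175],
  [0, 0, 0, 0, 0, -0.175],
  [0, 0, 0, 0, 0, -0.175],
  [0, 0, 0, 0, 0, -0.175],
  [0, 0, 0, 0, 0, -0.175],
  [0, 0, 0, 0, 0, -0.175],
  [0, 0, 0, 0, 0, -0.175],
  [0, 0, 0, 0, 0, -0.175],
  [0, 0, 0, 0, 0, -0.175],
  [0, 0, 0, 0, 0, 0],
])

```text
clock: 12.92
tool_pos: [0.4979, -0.148, 0.2828]
tcp_rot: [[-0.994, -0.083, -0.069], [-0.084, 0.996, 0.012], [0.068, 0.017, -0.998]]
force: [0.5, 0.3, -0.0]
gripper_width: 0.0259
```

```bash
python3 look.py 8 wrist top
python3 - <<'E'
from h import *
f=pickle.load(open("wrist8.pkl","rb"));V=f["view"];print(-V[:3,:3].T@V[:3,3])
from rig import state;s=state();print(s["tcp_rot"].round(3))
E
```

```text
13.025 [ 0.4978 -0.1481  0.2828] [ 0.119  0.187  0.125  1.513 -0.018  1.513  1.895]
[ 0.42612096 -0.15722788  0.43096706]
[[-0.994 -0.079 -0.069]
 [-0.08   0.997  0.012]
 [ 0.067  0.017 -0.998]]
```

View pics/wrist8.png

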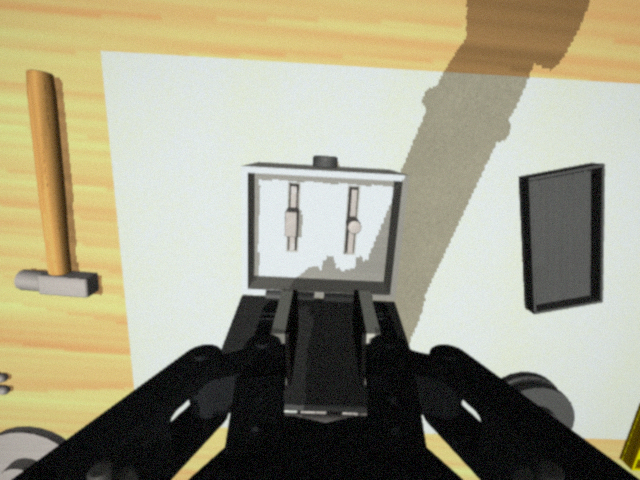

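View pics/top8.png

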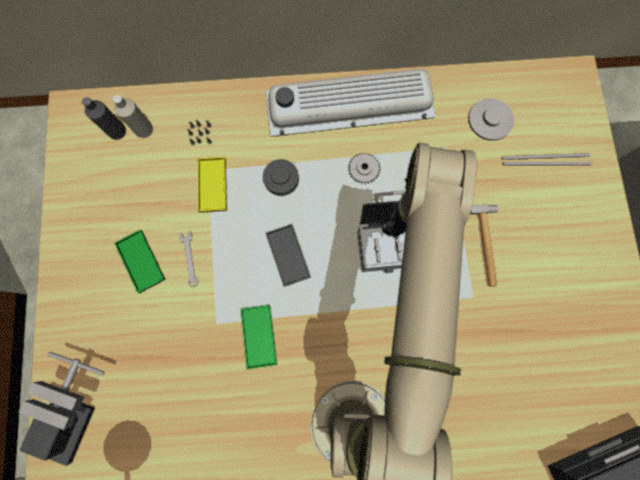

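Run:
```python
from h import *
f=pickle.load(open("wrist8.pkl","rb"))
im=f["img"][150:300,235:415,::-1]
cv2.imwrite("pics/w8c.png",cv2.resize(im,None,fx=4,fy=4,interpolation=cv2.INTER_CUBIC))
```

```text
(no output)
```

View pics/w8c.png

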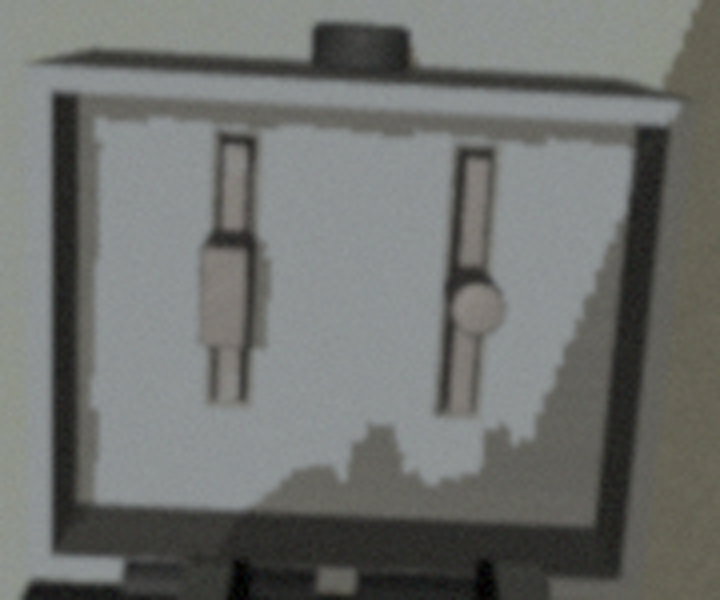

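Run:
```python
from h import *
f=pickle.load(open("wrist8.pkl","rb"))
w=lambda x,y,z:onz(f,235+x/4-.375,150+y/4-.375,z)
for p in((223.5,297),(223.5,248),(223.5,346)):print("tab",w(*p,.092).round(4))
print("post",w(478,308,.090).round(4))
for p in((55,93),(667,127),(617,575),(55,552)):print("rim inner",w(*p,.096).round(4))
for p in((237,133),(228,403),(476,150),(457,413)):print("slot",w(*p,.058).round(4))
```

```text
tab [ 0.5015 -0.1801  0.092 ]
tab [ 0.4891 -0.1808  0.092 ]
tab [ 0.5141 -0.1793  0.092 ]
post [ 0.4997 -0.1162  0.09  ]
rim inner [ 0.4544 -0.2224  0.096 ]
rim inner [ 0.4506 -0.0762  0.096 ]
rim inner [ 0.5666 -0.0733  0.096 ]
rim inner [ 0.5712 -0.2192  0.096 ]
slot [ 0.4642 -0.1813  0.058 ]
slot [ 0.5392 -0.1794  0.058 ]
slot [ 0.4635 -0.1173  0.058 ]
slot [ 0.5372 -0.1151  0.058 ]
```

Call:
send_rows([
  [0, 0, 0, 0.017, -0.068, 0.05],
  [0, 0, 0, 0, 0, 0],
  [-0.15, -1.6, 0, 0, 0, 0],
  [-0.15, -1.5, 0, 0, 0, 0],
  [0, 0, 2.5, 0, 0, 0],
  [0, 0, 2.5, 0, 0, 0],
  [0, 0, 2.5, 0, 0, 0],
  [0, 0, 2.5, 0, 0, 0],
  [0, 0, 0, 0, 0, 0],
  [0, 0, 0, 0, 0, 0],
], jaw=-0.1)

```text
clock: 14.28
tool_pos: [0.5025, -0.19, 0.1797]
tcp_rot: [[-1.0, -0.015, -0.007], [-0.015, 1.0, -0.004], [0.007, -0.004, -1.0]]
force: [-0.0, 1.2, 0.7]
gripper_width: 0.0384
```

```bash
python3 look.py 9 wrist
```

```text
14.325 [ 0.5024 -0.19    0.1797] [ 0.166  0.229  0.156  1.692 -0.031  1.229  1.914]
```

View pics/wrist9.png

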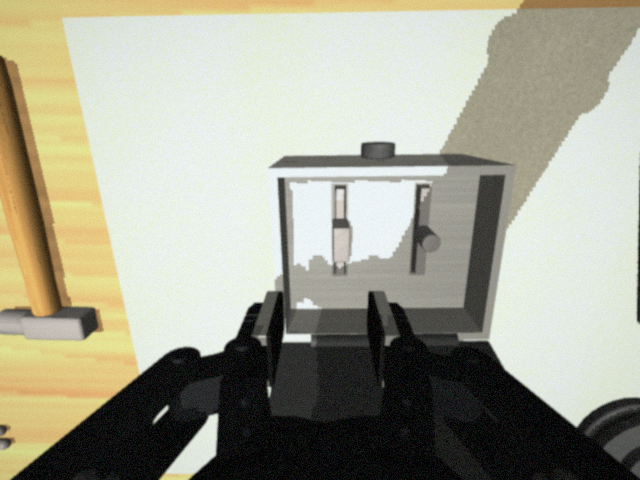

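Run:
```python
from h import *
f=pickle.load(open("wrist9.pkl","rb"))
im=f["img"][170:290,270:450,::-1]
cv2.imwrite("pics/w9c.png",cv2.resize(cv2.convertScaleAbs(im,alpha=1.2),None,fx=4,fy=4,interpolation=cv2.INTER_CUBIC))
print(proj(f,[.5015,-.180,.092]),proj(f,[.489,-.186,.092]),proj(f,[.514,-.174,.092]))
```

```text
[341.20976162 244.70652725] [333.08620287 227.56786928] [349.08047246 261.31173996]
```

View pics/w9c.png

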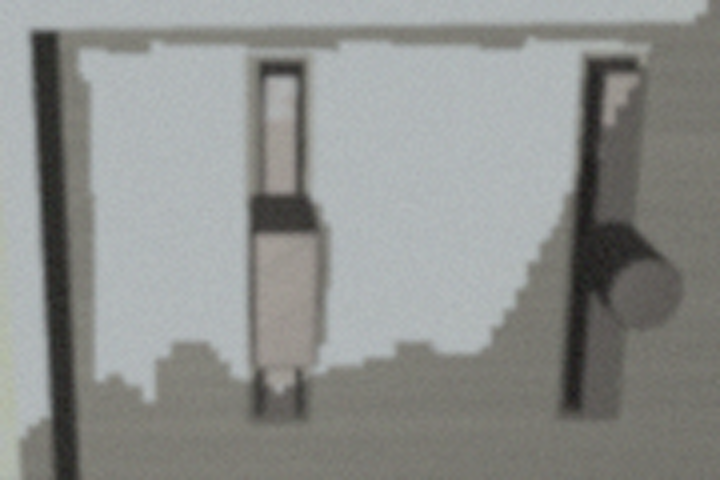

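Call:
send_rows([
  [0.1, 0.9, 0, 0, 0, -0.01],
  [0, 0, 0, 0, 0, 0],
  [0, 0, 2, 0, 0, 0],
  [0, 0, 2, 0, 0, 0],
  [0, 0, 1.5, 0, 0, 0],
  [0, 0, 0, 0, 0, 0],
  [0, 0, 0, 0, 0, 0],
])

```text
clock: 15.2
tool_pos: [0.5039, -0.1805, 0.1281]
tcp_rot: [[-1.0, -0.028, 0.001], [-0.028, 1.0, -0.005], [-0.001, -0.006, -1.0]]
force: [0.6, 1.2, 0.0]
gripper_width: 0.0384
```

Call:
send_rows([
  [0.2, 0, 0, 0, 0, 0],
  [0, 0, 1.5, 0, 0, 0],
  [0, 0, 1.5, 0, 0, 0],
  [0, 0, 1.2, 0, 0, 0],
  [0, 0, 0.7, 0, 0, 0],
  [0, 0, 0, 0, 0, 0],
  [0, 0, 0, 0, 0, 0],
])

```text
clock: 16.08
tool_pos: [0.5021, -0.1809, 0.0762]
tcp_rot: [[-1.0, -0.028, 0.001], [-0.028, 1.0, -0.006], [-0.001, -0.006, -1.0]]
force: [0.6, 0.1, 0.9]
gripper_width: 0.0386
```

```bash
python3 look.py 10 wrist side
```

```text
16.175 [ 0.5022 -0.181   0.0763] [ 0.165  0.319  0.141  1.826 -0.047  0.996  1.922]
```

View pics/wrist10.png

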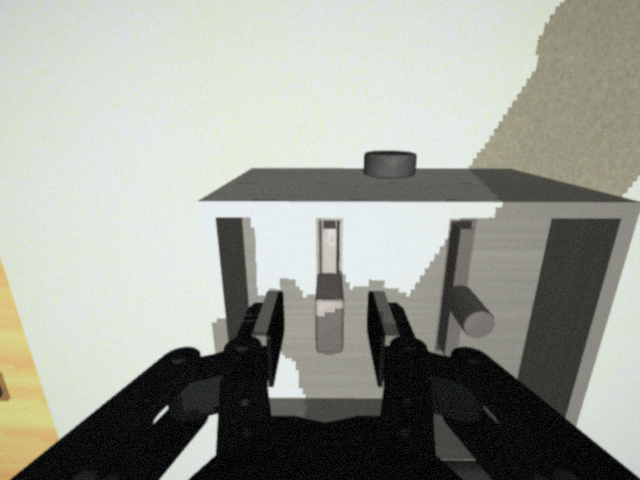

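Call:
send_rows([
  [0, 0.1, 0.6, 0, 0, 0],
  [0, 0, 0.4, 0, 0, 0],
  [0, 0, 0, 0, 0, 0],
])

```text
clock: 16.55
tool_pos: [0.5025, -0.18, 0.0662]
tcp_rot: [[-1.0, -0.028, 0.003], [-0.028, 1.0, -0.006], [-0.003, -0.006, -1.0]]
force: [0.1, -0.3, 0.1]
gripper_width: 0.0383
```

Call:
send_rows([
  [0, 0, 0, 0, 0, 0],
  [0, 0, 0, 0, 0, 0],
  [0, 0, 0, 0, 0, 0],
  [0, 0, 0, 0, 0, 0],
  [0, 0, 0, 0, 0, 0],
  [0, 0, 0, 0, 0, 0],
], jaw=-1)

```text
clock: 17.3
tool_pos: [0.5028, -0.1799, 0.0664]
tcp_rot: [[-1.0, -0.028, 0.003], [-0.028, 1.0, -0.006], [-0.003, -0.006, -1.0]]
force: [-0.3, -0.4, -0.6]
gripper_width: 0.0113
```

Call:
send_rows([
  [0, 0, -0.5, 0, 0, 0],
  [0, 0, -0.8, 0, 0, 0],
  [0, 0, -0.9, 0, 0, 0],
  [0, 0, -0.9, 0, 0, 0],
  [0, 0, -0.9, 0, 0, 0],
  [0, 0, -0.9, 0, 0, 0],
])

```text
clock: 18.05
tool_pos: [0.5021, -0.1797, 0.1186]
tcp_rot: [[-1.0, -0.028, 0.002], [-0.028, 1.0, -0.006], [-0.002, -0.006, -1.0]]
force: [-0.4, 0.7, -1.6]
gripper_width: 0.0113
```

```bash
python3 look.py 11 wrist side
```

```text
18.15 [ 0.5029 -0.1799  0.1192] [ 0.158  0.269  0.144  1.785 -0.038  1.085  1.913]
```

View pics/wrist11.png

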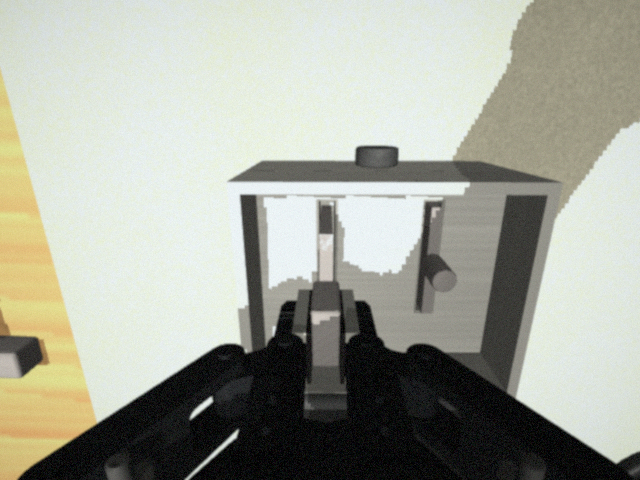

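Call:
send_rows([
  [0, 0, -0.9, 0, 0, 0],
  [0, 0, -1, 0, 0, 0],
  [0, 0, -1, 0, 0, 0],
  [0, 0, -1, 0, 0, 0],
  [0, 0, -1, 0, 0, 0],
  [0, 0, -1, 0, 0, 0],
  [0, 0, -1, 0, 0, 0],
  [0, 0, -0.8, 0, 0, 0],
  [0, 0, 0, 0, 0, 0],
])

```text
clock: 19.27
tool_pos: [0.5024, -0.1794, 0.2018]
tcp_rot: [[-1.0, -0.028, 0.004], [-0.028, 1.0, -0.006], [-0.004, -0.006, -1.0]]
force: [0.4, -0.4, -2.4]
gripper_width: 0.0104
```

```bash
python3 look.py 12 wrist side;python3 - <<'E'
import cv2
s=cv2.imread("pics/side12.png");a=cv2.resize(s[100:300,240:400],None,fx=3,fy=3,interpolation=cv2.INTER_CUBIC)
cv2.imwrite("pics/side12c.png",a)
E
```

```text
19.375 [ 0.502  -0.1792  0.2009] [ 0.151  0.197  0.149  1.681 -0.025  1.261  1.903]
```

View pics/side12c.png

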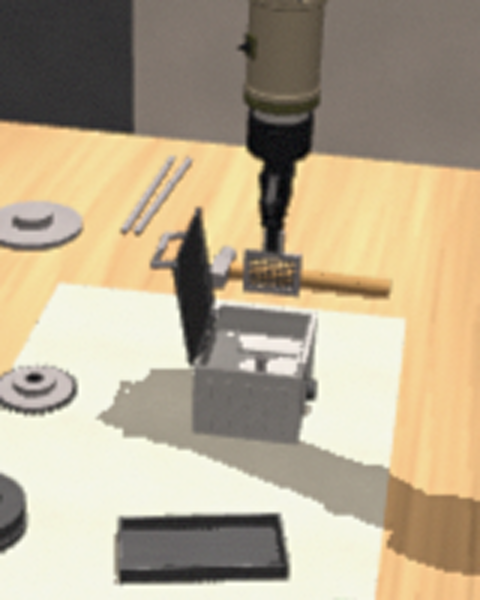

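View pics/wrist12.png

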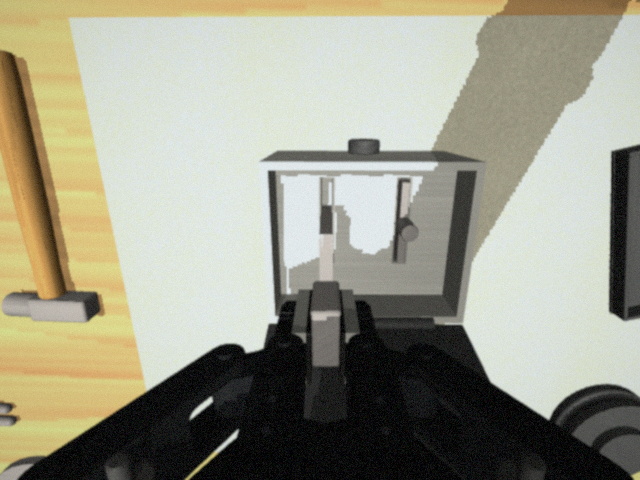

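Call:
send_rows([
  [0, 1, 0, 0, 0, 0],
  [-0.15, 2, 0, 0, 0, 0],
  [-0.2, 2.7, 0, 0, 0, 0],
  [-0.2, 2.8, 0, 0, 0, 0],
  [-0.2, 2.8, 0, 0, 0, 0],
  [-0.2, 2.8, 0, 0, 0, 0],
  [-0.2, 2.8, 0, 0, 0, 0],
  [-0.2, 2.8, 0, 0, 0, 0],
  [-0.2, 2.8, 0, 0, 0, 0],
  [-0.2, 2.8, 0, 0, 0, 0],
  [-0.2, 2.8, 0, 0, 0, 0],
  [-0.1, 2, 0, 0, 0, 0],
  [0, 1, 0, 0, 0, 0],
  [0, 0, 0, 0, 0, -0.06],
  [0, 0, 0, 0, 0, -0.06],
  [0, 0, 0, 0, 0, -0.06],
  [0, 0, 0, 0, 0, -0.05],
  [0, 0, 0, 0, 0, 0],
])

```text
clock: 21.62
tool_pos: [0.5058, 0.151, 0.1919]
tcp_rot: [[-0.964, -0.267, -0.011], [-0.267, 0.964, -0.006], [0.012, -0.003, -1.0]]
force: [0.7, 1.3, -2.1]
gripper_width: 0.0105
```

Call:
send_rows([
  [-0.5, 0.4, 0, 0, 0, 0],
  [-0.35, 0.3, 0, 0, 0, 0],
  [0, 0, 0, 0, 0, 0],
  [0, 0, 1, 0, 0, 0],
  [0, 0, 1.2, 0, 0, 0],
  [0, 0, 1.2, 0, 0, 0],
  [0, 0, 1.2, 0, 0, 0],
  [0, 0, 0.7, 0, 0, 0],
  [0, 0, 0, 0, 0, 0],
  [0, 0, 0, 0, 0, 0],
])

```text
clock: 22.88
tool_pos: [0.5111, 0.1597, 0.1336]
tcp_rot: [[-0.965, -0.264, -0.013], [-0.264, 0.965, -0.007], [0.014, -0.003, -1.0]]
force: [0.1, 0.4, -2.1]
gripper_width: 0.0108
```

```bash
python3 look.py 13 wrist side top;python3 - <<'E'
import cv2
s=cv2.imread("pics/side13.png");a=cv2.resize(s[150:310,220:400],None,fx=4,fy=3.7,interpolation=cv2.INTER_CUBIC)
cv2.imwrite("pics/side13c.png",a)
E
```

```text
23.025 [0.5112 0.1597 0.1338] [-0.254  0.278 -0.131  1.735  0.041  1.145  1.441]
```

View pics/side13c.png

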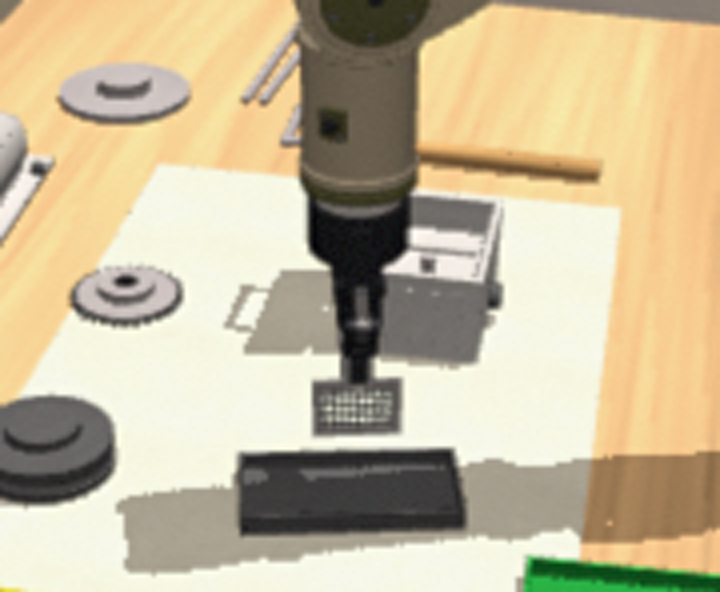

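View pics/wrist13.png

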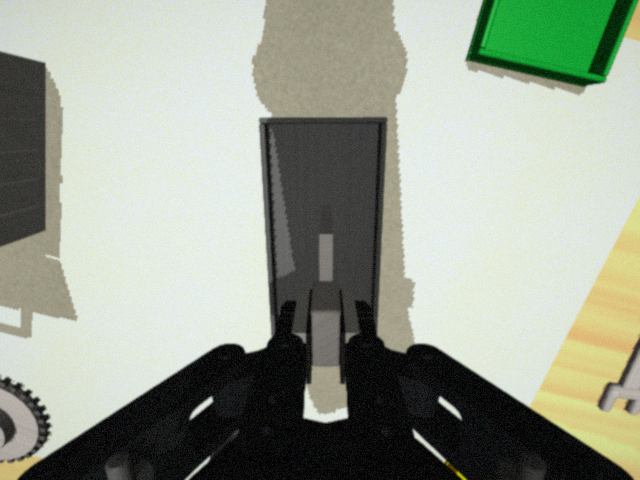

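View pics/top13.png

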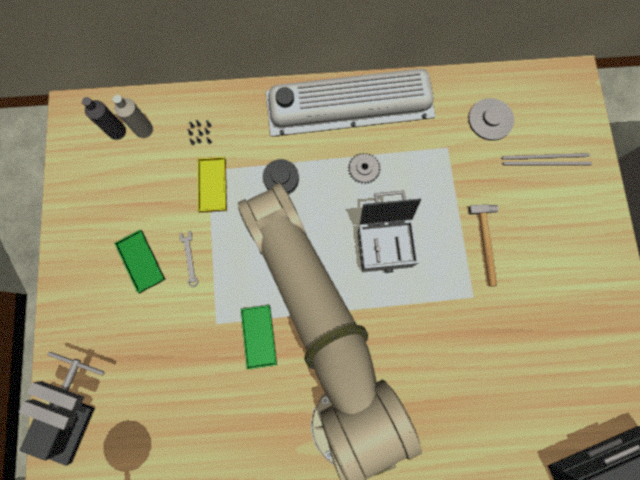

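Run:
```python
from h import *
f=pickle.load(open("side13.pkl","rb"))
u=np.array([.964,.266,0])
for k in(-.035,.035):
  for z in(.0754,.1314): print(k,z,proj(f,np.array([.511,.16,z])+k*u).round(1))
from rig import state;s=state();print(s["clock"],s["qvel"].round(4),s["force"].round(1),s["gripper_width"])
```

```text
-0.035 0.0754 [319.7 266.2]
-0.035 0.1314 [320.3 251.8]
0.035 0.0754 [297.6 266.7]
0.035 0.1314 [297.7 252.3]
23.025 [-0.0009  0.0001  0.0023 -0.      0.0006 -0.0006  0.001 ] [-0.1 -0.  -1.6] 0.011051209259100069
```

The picture shows the mesh plate's lower corners at (298,267) and (320,267), within about 1 px of where I predicted them. The plate is still, upright and centred over the tray, so I'm handing in.

```bash
python3 -c "
from rig import hand_in
print(hand_in())"
```

```text
the job is handed in; nothing more can be done
None
```

I handed the job in at about 23 s with the mesh filter plate held over the drip tray. No verdict is reported, so what follows rests on my own checks.

**Flap:** I gripped the bar handle and swung the flap along its arc to about 1.7 rad. The last pictures show it still open past upright.

**Filter plate:** The flat-tab plate was in the slot on the housing's −y side. I gripped it by the tab and drew it straight up. It is now over the tray:
- **Position:** the gripper is within about 3 mm of the tray's centre, and in line with the tray to within about 1°.
- **Height:** the lower edge is about 53 mm above the rim, worked out from the lift. The lower corners in the side picture agree to about 1 px.
- **Tilt and speed:** the tool is within about 1° of vertical and at rest.
- **Grip:** the fingers stop at 11 mm on the 12 mm tab, and the force reading is steady at about 2 N.

**Left alone:** The blanking plate is still in its slot. The sprocket, pulley, hammer and wrench look unmoved in the top picture, though I did not measure them.

**Not as planned:**
- **Overshoot:** the moves often missed by up to about 2 cm at speed, so I corrected after each measurement.
- **Handle force:** it rose to about 17 N mid-swing because I had put the hinge about 3 mm too low. I refitted the hinge position and went on.
- **Joint 6:** it came very close to its limit (2.055 of 2.06 rad) while backing off the handle.

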